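Set the printing press's depth stop on the block and lock it

ROBOT

A 7-joint arm with a two-finger parallel gripper is mounted at the origin on the work surface. World frame = base frame: x ahead of the robot, y to its left, z up, the work surface at z = 0. Lengths are in m, angles in rad, forces in N, time in s.
With the tool pointing down it reaches from about 0.425 to 0.875 m from the base axis. Payload 4.7 kg.
Tool frame: the origin (TCP) lies at the very end of the fingers, on their centre line; the grasp point (between the pads) lies 19 mm behind it; z points along the fingers, y is the direction in which the jaws open and shut (so a half turn about z gives the same grasp; the last joint's range is limited). The gripper opens to 87 mm and grips with 3 to 60 N. Pads are 19 mm wide; open, the fingers measure 117 mm over their backs; the gripper's body (75 mm by 190 mm) begins 51 mm behind the grasp point.
Start: joints at [0.014, 0.321, -0.07, 1.45, 0.023, 1.371, -0.057], TCP at [0.65, -0, 0.223] pointing down, gripper open.
Joint ranges: [-2.86, 2.86], [-0.3, 2.09], [-1.38, 1.24], [0.06, 2.45], [-1.56, 4.7], [0.09, 2.05], [-2.69, 2.69]. Speed limits (rad/s): [2.57, 2.57, 3.14, 3.14, 3.14, 3.14, 3.14].

INTERFACE

Orientations are given as a rotation vector (axis times angle).
In Python, from bench import ctrl gives the robot as it stands. The module is installed in compiled form; this text tells all that it offers.
- The arm moves only by the tool move_arm, never from a script. Its arguments are lists of equal length, an entry for each row: "dp": the shift along the tool's x, y, z in units of 30 mm (1.0 is 30 mm), a list of three; "turn": the turn about the tool's z in units of 5 degrees (1.0 is 5 degrees); "jaw": the opening, from -1 (shut) to 1 (fully open). A call has 1 to 5 rows; each row is the pose to reach, as a shift and turn from the pose commanded when the call began, along the tool's axes at that moment; what a row does not reach only later rows make up. A row lasts 1/10 s, in which the tool goes at most 50 mm and 8.59 degrees, less where a joint would pass 70% of its speed; a pose out of reach is approached as far as the arm can. A call with a gripper value outside its range is refused whole. The fingers move at their own pace and stop on an object; "grip_force" is the grip in N (left out, the last holds). Time passes only in rows, so rows that repeat a pose let the fingers close. It gives the time, the measured TCP pose, the force and the opening at its end, in the units of the state.
- ctrl.get_state(): the state, without advancing time (a new reading comes with each control period).
- ctrl.get_image(name): name is "scene" or "side" or "wrist"; returns the picture (384x512x3 uint8, red, green, blue); there is no depth.
- ctrl.camera_info(name): a dict with "intrinsics" (3x3 intrinsics, pixels), "extrinsics" (4x4, takes a point from world to camera coordinates). Camera axes: x right, y up, looking along -z (the intrinsics and any distortion apply to the point x, -y, -z); pixel columns grow to the right and rows downward; lengths in m; the calibration is good to about 2 mm. A picture is of the moment at which its call begins: read the wrist's pose just before it. camera_info takes no time and is no camera call; for the wrist camera it gives the pose at the moment of the call.
- ctrl.close_job(): hands the job in, once; it reports no verdict.
Trained networks look in the newest picture that a camera, given by its name, has taken for a name from the list of things; names that differ only in an ending like _2 or _b are one class to them, and where a whole thing is asked for, a point or a joint stands for the part that bears it (a point fixed in the world has none). Each returns a list of dicts, best first, with "confidence" (0 to 1); they miss things now and then, are a little off and sometimes report something else, mostly with a low value. They report only what shows in the picture. A call takes as long as a camera call. They do not tell look-alikes from the thing itself.
- ctrl.look_for(camera, target): "rect" ([centre column, centre row, width, height] in pixels, round what is visible of it).
- ctrl.masks_of(camera, target): "region" (384x512 bool, what is visible of it) and "rect" ([centre column, centre row, width, height] in pixels, round what is visible of it).
The state is a dict: "time": time; "joint_positions": joint angles; "qd": joint speeds; "joint_torque": joint torques, N m; "position": TCP position; "tool_rot": TCP orientation; "ft_force": force on the tool from outside, world axes, zero at the start; "torque": the same for the moment, N m; "grip_width": opening from 0.0 (shut) to 1.0 (fully open).
Only numpy, scipy, OpenCV 4.12 (cv2) and the standard library are available. Lean on these libraries where they do the work, as an engineer would, in place of code of your own. Each camera call takes 0.05 s, during which the arm holds its last target. There are 200 camera calls.

TASK

Set the press's depth stop to the printing block: with the clamp lever still free, gently push the red-knobbed stop rod down until its rubber foot rests firmly on the block, without denting or shifting the block. Then swing the orange-posted clamp lever fully round to its locked end, so that the stop stays in touch with the block, let go, and leave everything else on the bench alone.

Things in the scene. Friction and masses are not known exactly. Their poses are not given: they have to be found in the camera images.
- press: Green iron block-printing press, fixed to the table: a bed plate 280 x 240 x 20 mm, a column at its far end and an overhanging arm 46 mm wide, top face 175 mm above the table, column top included. Origin: at table level, straight under the axis of the stop rod. Axes: z up, x along the arm from the rod towards the column, y to the left of it. The bed reaches from x = -110 to +170 mm.
- stop: Depth stop: upright steel rod (14 mm diameter) sliding up and down through the free end of the press's arm, red knob (32 mm diameter, 32 mm tall) on top, black rubber foot (22 mm diameter) below. Origin: centre of the knob, z up; starts 280 to 300 mm above the table, lowest 220. The foot's underside is 180 to 210 mm below this origin: it is screwed in or out differently each time, unmeasured.
- stop_top (a point): Centre of the top face of the stop's red knob, 16 mm above its centre. The rod is stiff in its guide (7 N friction; it weighs 3.3 N): a push of about 4 N slides it down, it stays where it is left, and nothing springs it back. Pressed on the block, the rubber foot gives 1 mm per 8 N, at most 3 mm.
- printing_block: Loose wooden printing block, 110 x 85 x 35 mm, 0.2 to 0.4 kg, lying on the press's bed under the stop. Origin: centre of its underside; z up. The rod's axis meets its top face, and the foot starts 15 to 65 mm above it. Its carved face marks if pressed with more than 16 N.
- clamp (a joint): Angle of the clamp lever in rad: 0 to 0.3 at the start (free), 1.3 at its end stop (locked). At 0 the lever points along the press's +y, at 1.3 nearly along +x (away from the stop, over the column): it turns clockwise seen from above. It takes about 0.25 N m (4 N at the post), stays where it is left and does not spring back.
- clamp_post (a point): Middle of the upright orange post at the end of the clamp lever, the part to push or pinch: 18 mm diameter, 35 mm of it free above the dark lever bar, its top 17 mm above this point, 227 mm above the table. Lies 65 mm from the lever's axis.
- clamp_hub (a point): Point on the upright axis of the clamp lever, in its dark hub (32 mm diameter, top 194 mm above the table), on the press's arm, 85 mm from the rod's axis along the press's +x.
- blue_bottle: Squeeze bottle, dark blue below and white above, 62 mm diameter, 195 mm tall, on the table; bystander. Origin: centre of its underside.
- red_bottle: Squeeze bottle, dark red below and white above, 62 mm diameter, 195 mm tall, on the table; bystander. Origin: centre of its underside.
- brayer: Ink roller with a black roll 90 mm wide and a wooden handle, about 190 mm long and 36 mm tall, lying on the table; bystander. Origin: underside, near the front of the handle.
- spare_block: Second wooden printing block with a red pattern, 90 x 90 x 30 mm, on the table; bystander. Origin: centre of its underside.
- scissors: Scissors with orange handles, about 190 mm long, lying on the table; bystander. Origin: near the pivot, on the table.
- dye_jar: Small purple jar with a white lid, 40 mm diameter, 50 mm tall, standing on a near corner of the press's bed; bystander. Origin: centre of its underside.
- burnisher: Small dark wooden burnisher, 40 mm diameter, 44 mm tall, standing on the other near corner of the press's bed; bystander. Origin: centre of its underside.
There are look-alikes about, which are no part of the job. Leave any purple or turquoise look-alike of the printing_block alone.

How it is judged:
By the outcome, as a careful person would: the job done as asked, in the order asked, and still so for the second after the job is handed in, with the robot touching nothing.
It also fails if it takes over 72 s, if anything falls off the work surface, if the arm or the gripper's body presses on something with over 40 N, if the wrist force passes 120 N, or if a joint passes its speed limit or range.

## Working session

There is one attempt and no reset: what is moved stays moved. The work goes in short steps, Python scripts to look and compute and a tool call to move; the robot and the scene stay as the last step left them, time stands still between calls to the robot, and variables do not carry over. Pictures are saved under pics/ and viewed, about 8 in all and at most 12, crops included, and the job is handed in when it is done.

Besides the shell and the picture viewer there is one more tool, called after ">>>" as name([rows], argument=value, ...), one row to a line, values as JSON. move_arm: Moves the arm, as the interface text tells. Its arguments: {"type":"object","properties":{"dp":{"type":"array","items":{"type":"array","items":{"type":"number"}}},"turn":{"type":"array","items":{"type":"number"}},"jaw":{"type":"array","items":{"type":"number"}},"grip_force":{"type":"number"}},"required":["dp","turn","jaw"]}

```bash
mkdir -p pics
cat > h.py <<'E'
import numpy as np, cv2
from bench import ctrl
def proj(cam,P,ci=None):
    ci=ci or ctrl.camera_info(cam); K=np.array(ci["intrinsics"]);E=np.array(ci["extrinsics"])
    p=E[:3,:3]@np.array(P)+E[:3,3]; p=np.array([p[0],-p[1],-p[2]]); q=K@p; return q[:2]/q[2]
def ray(cam,uv,ci=None):
    ci=ci or ctrl.camera_info(cam); K=np.array(ci["intrinsics"]);E=np.array(ci["extrinsics"])
    d=np.linalg.inv(K)@[uv[0],uv[1],1]; d=np.array([d[0],-d[1],-d[2]])
    R=E[:3,:3]; return -R.T@E[:3,3], R.T@d/np.linalg.norm(d)
def tri(rays):
    A=0;b=0
    for o,d in rays:
        M=np.eye(3)-np.outer(d,d);A=A+M;b=b+M@o
    P=np.linalg.solve(A,b); return P,[np.linalg.norm((np.eye(3)-np.outer(d,d))@(P-o)) for o,d in rays]
def onz(r,z): o,d=r; return o+d*(z-o[2])/d[2]
E
cat > a.py <<'E'
from h import *
ims=[]
for c in ("scene","side"):
    im=ctrl.get_image(c); cv2.imwrite(f"pics/{c}0.png",im[...,::-1])
    ci=ctrl.camera_info(c);print(c,np.round(ci["extrinsics"],3).tolist(),np.round(ci["intrinsics"],1).tolist())
    for t in ("stop","clamp_post","printing_block","clamp_hub","press"):
        for r in ctrl.look_for(c,t)[:3]: print(c,t,np.round(r["rect"],1),round(r["confidence"],2))
s=ctrl.get_state();print(s["time"],s["position"],s["tool_rot"],s["ft_force"])
E
python3 a.py
```

```text
scene [[-0.376, 0.927, 0.008, 0.209], [-0.496, -0.209, 0.843, 0.101], [0.783, 0.313, 0.538, -1.716], [0.0, 0.0, 0.0, 1.0]] [[361.1, 0.0, 261.6], [0.0, 361.1, 189.8], [0.0, 0.0, 1.0]]
scene stop [277.8 169.6   9.5  38.8] 0.5
scene clamp_post [281.4 196.6  26.8  15.1] 0.52
scene clamp_post [180.6 177.9  22.   41.1] 0.46
scene printing_block [214.2 199.7  38.   21.6] 0.94
scene printing_block [348.2 224.8  35.1  23.7] 0.92
scene printing_block [182.6 247.1  36.3  26.1] 0.82
scene clamp_hub [280.6 195.   25.7   5.4] 0.51
scene press [268.4 205.5  75.8 108.8] 0.91
side [[-0.714, -0.699, 0.017, 0.377], [0.478, -0.47, 0.742, -0.409], [-0.511, 0.539, 0.67, -1.05], [0.0, 0.0, 0.0, 1.0]] [[383.7, 0.0, 250.0], [0.0, 383.7, 196.6], [0.0, 0.0, 1.0]]
side stop [262.5 207.8  13.4  55.6] 0.74
side clamp_post [232.8 206.2  24.7  24.2] 0.71
side clamp_post [263.4 210.4  12.4  51.7] 0.41
side printing_block [261.6 247.1  40.3  31.5] 0.91
side printing_block [223.3 316.5  43.6  37.7] 0.74
side printing_block [258.5 184.   27.4  28. ] 0.73
side clamp_hub [235.8 204.8  20.8  17.8] 0.57
side clamp_hub [260.8 249.   41.9  31.3] 0.32
side press [253.2 236.6 107.7 110.6] 0.98
0.6 [ 6.50015168e-01 -2.42121059e-05  2.22616826e-01] [2.22128402e+00 2.22141634e+00 9.82221257e-05] [ 0.11518113  0.13403664 -0.32828945]
```

Run:
```python
import cv2,numpy as np
a=cv2.imread("pics/scene0.png")[110:290,150:400];b=cv2.imread("pics/side0.png")[130:350,150:370]
a=cv2.resize(a,(800,576),interpolation=cv2.INTER_CUBIC);b=cv2.resize(b,(600,600),interpolation=cv2.INTER_CUBIC)
cv2.imwrite("pics/c1.png",a);cv2.imwrite("pics/c2.png",b)
```

```text
(no output)
```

View pics/c1.png

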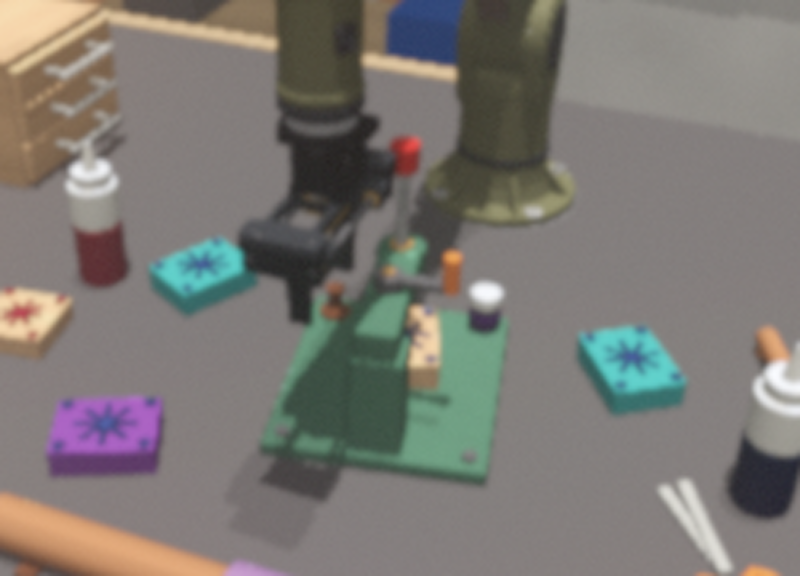

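View pics/c2.png

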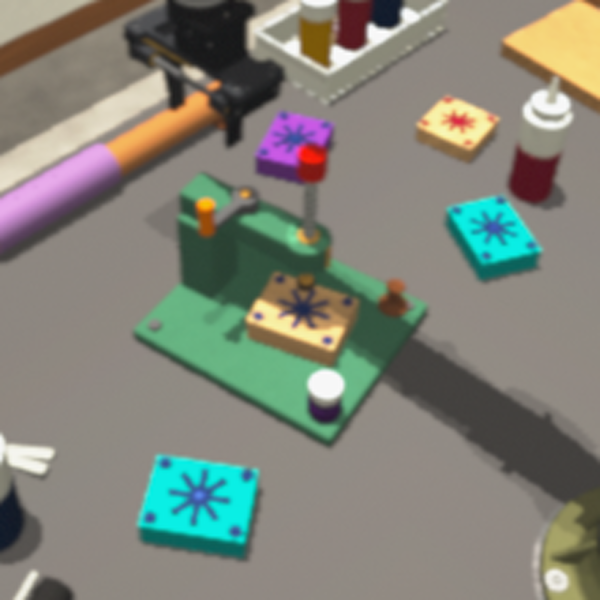

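Scene crop: red knob near (277,159), orange post (292,195), hub (271,197). Side crop: knob (264,190), post (225,210), hub (240,202). The wooden, blue-patterned block on the bed under the rod, side (262,247), is the printing block. The purple and turquoise ones on the table are look-alikes, and the red-patterned one is the spare block.

```bash
cat > b.py <<'E'
from h import *
def seg(c,im,box,lo,hi):
    hsv=cv2.cvtColor(im,cv2.COLOR_RGB2HSV);m=((hsv[...,0]>=lo)&(hsv[...,0]<=hi) if lo<hi else (hsv[...,0]>=lo)|(hsv[...,0]<=hi))&(hsv[...,1]>170)&(hsv[...,2]>90)
    x0,y0,x1,y1=box;mm=np.zeros_like(m);mm[y0:y1,x0:x1]=m[y0:y1,x0:x1];v,u=np.nonzero(mm)
    return [ (u.min()+u.max())/2,(v.min()+v.max())/2, len(u), u.min(),u.max(),v.min(),v.max()]
A=cv2.imread("pics/scene0.png")[...,::-1].copy();B=cv2.imread("pics/side0.png")[...,::-1].copy()
ka=seg("scene",A,(265,145,290,172),172,6);kb=seg("side",B,(252,178,275,203),172,6)
pa=seg("scene",A,(284,184,300,206),7,20);pb=seg("side",B,(218,198,233,220),7,20)
print(ka,kb,pa,pb)
T=lambda a,b:tri([ray("scene",a[:2]),ray("side",b[:2])])
K=T(ka,kb);P=T(pa,pb);H=T((271,197),(239.8,202.2))
print(K,P,H,sep="\n")
# bed corners (table top 0.02): scene/side clicks
for uv in [(358.5/1,0)]: pass
S=lambda x,y:(150+x/3.2,110+y/3.2);D=lambda x,y:(150+x/2.727,130+y/2.727)
print("far corners scene",[onz(ray("scene",S(*q)),.02).round(3) for q in((265,445),(486,474),(508,318))])
print("side",[onz(ray("side",D(*q)),.02).round(3) for q in((135,330),(330,436),(426,308))])
print("block top",[onz(ray("side",D(*q)),.055).round(3) for q in((275,272),(358,302),(328,350),(248,318))])
E
python3 b.py
```

```text
Traceback (most recent call last):
  File "b.py", line 8, in <module>
    pa=seg("scene",A,(284,184,300,206),7,20);pb=seg("side",B,(218,198,233,220),7,20)
  File "b.py", line 5, in seg
    return [ (u.min()+u.max())/2,(v.min()+v.max())/2, len(u), u.min(),u.max(),v.min(),v.max()]
              ~~~~~^^
ValueError: zero-size array to reduction operation minimum which has no identity
```

```bash
sed -i 's/>170)/>140)/' b.py; python3 b.py
```

```text
[np.float64(276.5), np.float64(158.5), 62, np.int64(273), np.int64(280), np.int64(154), np.int64(163)] [np.float64(264.0), np.float64(189.5), 122, np.int64(259), np.int64(269), np.int64(183), np.int64(196)] [np.float64(291.0), np.float64(194.5), 43, np.int64(289), np.int64(293), np.int64(189), np.int64(200)] [np.float64(225.0), np.float64(209.5), 74, np.int64(222), np.int64(228), np.int64(203), np.int64(216)]
(array([0.46823511, 0.013577  , 0.28359162]), [np.float64(0.0022535759725987557), np.float64(0.0022535759725986074)])
(array([0.54579843, 0.09442502, 0.20756221]), [np.float64(0.0008593861444439812), np.float64(0.0008593861444440667)])
(array([0.55281141, 0.02792519, 0.18692434]), [np.float64(0.002992322103936608), np.float64(0.0029923221039366257)])
far corners scene [array([ 0.662, -0.061,  0.02 ]), array([0.615, 0.165, 0.02 ]), array([0.344, 0.112, 0.02 ])]
side [array([0.607, 0.158, 0.02 ]), array([0.34 , 0.103, 0.02 ]), array([ 0.381, -0.12 ,  0.02 ])]
block top [array([ 0.532, -0.006,  0.055]), array([ 0.428, -0.042,  0.055]), array([0.404, 0.038, 0.055]), array([0.503, 0.069, 0.055])]
```

>>> move_arm([
  [0,0,-1.5],
  [0,0,-3],
  [0,-1,-4.0],
  [0,-2.5,-4.5],
  [0,-3.3,-4.5],
], turn=[0,0,0,0,0], jaw=[1,1,1,1,1])

```text
time: 1.1
position: [0.55, 0.0001, 0.3615]
tool_rot: [2.218, 2.219, 0.006]
ft_force: [0.8, -0.2, 0.8]
grip_width: 0.998
```

>>> move_arm([
  [0,0,0],
  [0,0,0],
  [0,0,0],
], turn=[0,0,0], jaw=[1,1,1])

```text
time: 1.4
position: [0.5515, -0.0, 0.357]
tool_rot: [-2.221, -2.221, 0.0]
ft_force: [0.7, -0.2, -0.7]
grip_width: 1.002
```

Run:
```python
from h import *
s=ctrl.get_state();print(s["position"],s["ft_force"]);ci=ctrl.camera_info("wrist")
im=ctrl.get_image("wrist");cv2.imwrite("pics/w1.png",im[...,::-1])
print([ (t,np.round(r["rect"],1),round(r["confidence"],2)) for t in("stop","clamp_post") for r in ctrl.look_for("wrist",t)[:2]])
for p in ([.468,.0136,.2996],[.546,.0944,.21]): print(proj("wrist",p,ci))
import json;json.dump({k:np.array(v).tolist() for k,v in ci.items() if k in("intrinsics","extrinsics")},open("w1.json","w"))
```

```text
[ 5.51528411e-01 -3.47209531e-05  3.57030692e-01] [ 0.73068786 -0.23886045 -0.67628103]
[('stop', array([160.1, 185.7,  64.3,  53.7]), 0.67), ('stop', array([229.9, 135.1, 208.2, 178.5]), 0.62), ('clamp_post', array([257.3, 118.2,  30.8,  88. ]), 0.76), ('clamp_post', array([157.5, 183.9,  62.6,  53.3]), 0.6)]
[145.91315439 192.24814899]
[253.77653251  84.66799934]
```

View pics/w1.png

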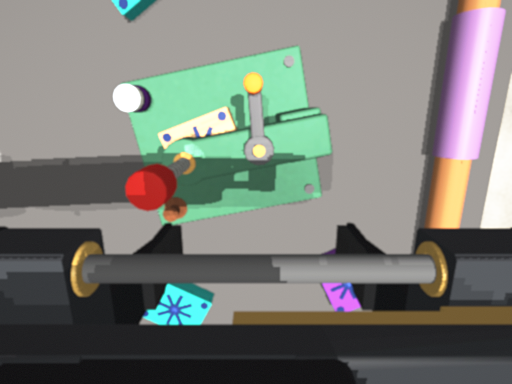

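Wrist view: knob top near (149,187), post top (253,81), hub (259,150). This agrees with the two-view estimates to within a few pixels.

Run:
```python
from h import *
import json
ci=json.load(open("w1.json"));im=cv2.imread("pics/w1.png");hsv=cv2.cvtColor(im,cv2.COLOR_BGR2HSV)
m=((hsv[...,0]<5)|(hsv[...,0]>174))&(hsv[...,1]>190)&(hsv[...,2]>150);v,u=np.nonzero(m);print("bright red",u.min(),u.max(),v.min(),v.max())
for uv,z in(((148,187),.2996),((253,81),.227),((259,150),.197)):print(onz(ray("wrist",uv,ci),z).round(4))
r=ray("wrist",(150,187),ci);print(tri([ray("scene",(276.5,158.5)),ray("side",(264,189.5)),r]))
```

```text
bright red 126 166 171 209
[0.4699 0.0176 0.2996]
[0.5456 0.0963 0.227 ]
[0.5509 0.0312 0.197 ]
(array([0.46707561, 0.01370838, 0.28391842]), [np.float64(0.0026044016715267705), np.float64(0.0022267794667157215), np.float64(0.0013190263732346772)])
```

>>> move_arm([
  [0,0,0],
  [0.2,-1.3,0],
  [0.4,-2.8,0],
  [0.4,-2.8,0],
  [0.4,-2.8,0],
], turn=[0,0,0,0,0], jaw=[-1,-1,-1,-1,-1], grip_force=20)

```text
time: 2.05
position: [0.4669, 0.012, 0.3581]
tool_rot: [2.22, 2.221, 0.002]
ft_force: [0.1, -0.6, 1.8]
grip_width: 0.634
```

>>> move_arm([
  [0.1,0.07,0],
  [0.1,0.07,0],
  [0.1,0.07,0],
  [0.1,0.07,0],
  [0.1,0.07,0],
], turn=[0,0,0,0,0], jaw=[-1,-1,-1,-1,-1])

```text
time: 2.55
position: [0.4694, 0.0149, 0.3573]
tool_rot: [-2.221, -2.221, 0.001]
ft_force: [0.4, -0.1, -0.2]
grip_width: 0.168
```

>>> move_arm([
  [0,0,0.6],
  [0,0,1.2],
  [0,0,1.6],
  [0,0,1.6],
  [0,0,1.6],
], turn=[0,0,0,0,0], jaw=[-1,-1,-1,-1,-1])

```text
time: 3.05
position: [0.4692, 0.015, 0.3099]
tool_rot: [2.221, 2.221, 0.0]
ft_force: [-0.4, 0.4, 0.8]
grip_width: 0.005
```

>>> move_arm([
  [0,0,0.0],
  [0,0,0.0],
  [0,0,0.0],
  [0,0,0.0],
  [0,0,0.0],
], turn=[0,0,0,0,0], jaw=[-1,-1,-1,-1,-1])

```text
time: 3.55
position: [0.4692, 0.015, 0.3097]
tool_rot: [2.221, 2.221, 0.0]
ft_force: [0.4, -0.4, 0.4]
grip_width: 0.002
```

>>> move_arm([
  [0,0,0.1],
  [0,0,0.2],
  [0,0,0.3],
  [0,0,0.4],
  [0,0,0.5],
], turn=[0,0,0,0,0], jaw=[-1,-1,-1,-1,-1])

```text
time: 4.05
position: [0.4691, 0.015, 0.295]
tool_rot: [2.221, 2.221, 0.001]
ft_force: [-1.9, 0.0, 5.0]
grip_width: 0.002
```

Run:
```python
from h import *
im=ctrl.get_image("side");cv2.imwrite("pics/s2.png",cv2.resize(im[150:280,190:330,::-1],(640,594),interpolation=cv2.INTER_CUBIC));print(ctrl.get_state()["ft_force"])
```

```text
[0.07172359 0.37787602 3.45904954]
```

View pics/s2.png

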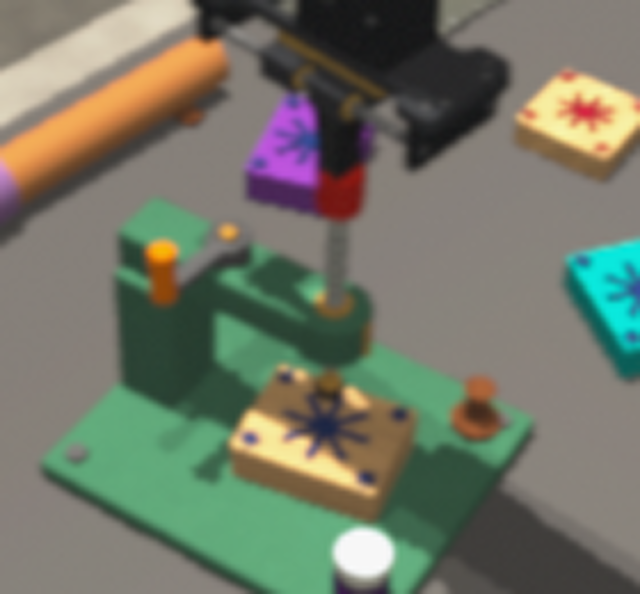

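The fingers rest squarely on the knob, at about (340,170) in the crop, and the push is the ~4 N sliding force. The foot (330,385) is still above the block. I'll carry on down in small steps.

>>> move_arm([
  [0,0,0.04],
  [0,0,0.08],
  [0,0,0.12],
  [0,0,0.16],
  [0,0,0.2],
], turn=[0,0,0,0,0], jaw=[-1,-1,-1,-1,-1])

```text
time: 4.6
position: [0.4691, 0.015, 0.2885]
tool_rot: [2.221, 2.221, 0.0]
ft_force: [-1.1, 0.8, 3.7]
grip_width: 0.01
```

>>> move_arm([
  [0,0,0.03],
  [0,0,0.06],
  [0,0,0.09],
  [0,0,0.12],
  [0,0,0.12],
], turn=[0,0,0,0,0], jaw=[-1,-1,-1,-1,-1])

```text
time: 5.1
position: [0.4691, 0.015, 0.2847]
tool_rot: [-2.221, -2.222, 0.0]
ft_force: [-0.8, -0.2, 2.7]
grip_width: 0.008
```

Run:
```python
from h import *
for z in (.055,.06,.065,.07,.075,.08,.085,.09,.1,.2787,.2947):
    p=proj("side",[.469,.0155,z]);o,d=ray("side",p);n=np.array([d[0],d[1],0]);n/=np.linalg.norm(n)
    f=proj("side",np.array([.469,.0155,z])-.011*n)
    print(z,((p-[190,150])*4.571).round(0),"front",((f-[190,150])*4.571).round(0))
im=ctrl.get_image("side");cv2.imwrite("pics/s3.png",cv2.resize(im[215:265,235:295,::-1],(720,600),interpolation=cv2.INTER_CUBIC))
```

```text
0.055 [320. 427.] front [320. 439.]
0.06 [320. 422.] front [320. 434.]
0.065 [321. 418.] front [320. 429.]
0.07 [321. 413.] front [320. 425.]
0.075 [321. 408.] front [321. 420.]
0.08 [321. 403.] front [321. 415.]
0.085 [322. 399.] front [321. 410.]
0.09 [322. 394.] front [321. 406.]
0.1 [323. 384.] front [322. 396.]
0.2787 [333. 190.] front [332. 202.]
0.2947 [334. 171.] front [333. 182.]
```

View pics/s3.png

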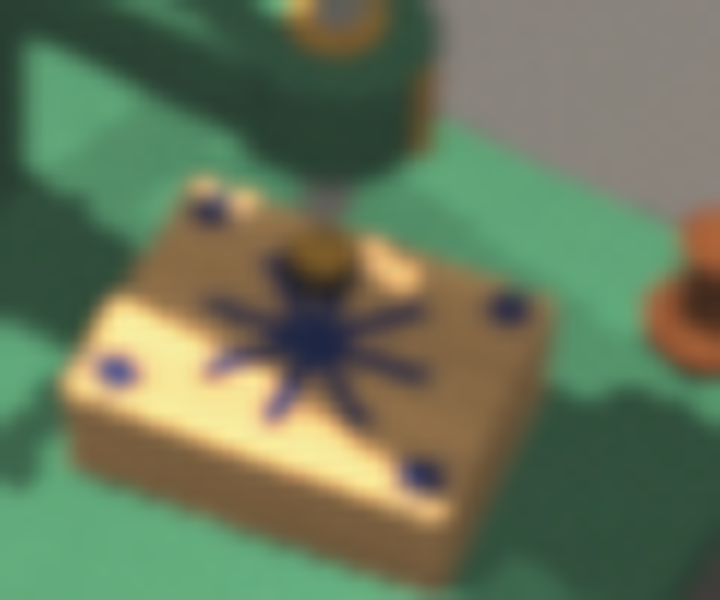

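The foot's lower edge is at about (322,292) in the crop, and contact should show near row 370. That puts the gap at roughly 30 ± 6 mm, so I'll slide about 18 mm and then feel for it.

>>> move_arm([
  [0,0,0.06],
  [0,0,0.12],
  [0,0,0.18],
  [0,0,0.24],
  [0,0,0.3],
], turn=[0,0,0,0,0], jaw=[-1,-1,-1,-1,-1])

```text
time: 5.65
position: [0.4691, 0.015, 0.2758]
tool_rot: [2.221, 2.221, -0.0]
ft_force: [-1.9, -0.4, 4.0]
grip_width: 0.004
```

>>> move_arm([
  [0,0,0.06],
  [0,0,0.12],
  [0,0,0.18],
  [0,0,0.24],
  [0,0,0.3],
], turn=[0,0,0,0,0], jaw=[-1,-1,-1,-1,-1])

```text
time: 6.15
position: [0.4691, 0.015, 0.2668]
tool_rot: [2.221, 2.221, -0.0]
ft_force: [-0.8, -0.0, 4.3]
grip_width: 0.004
```

Run:
```python
from h import *
print(ctrl.get_state()["ft_force"])
im=ctrl.get_image("side");cv2.imwrite("pics/s4.png",cv2.resize(im[215:265,235:295,::-1],(720,600),interpolation=cv2.INTER_CUBIC))
```

```text
[-0.77002587 -0.01106243  4.3231753 ]
```

View pics/s4.png

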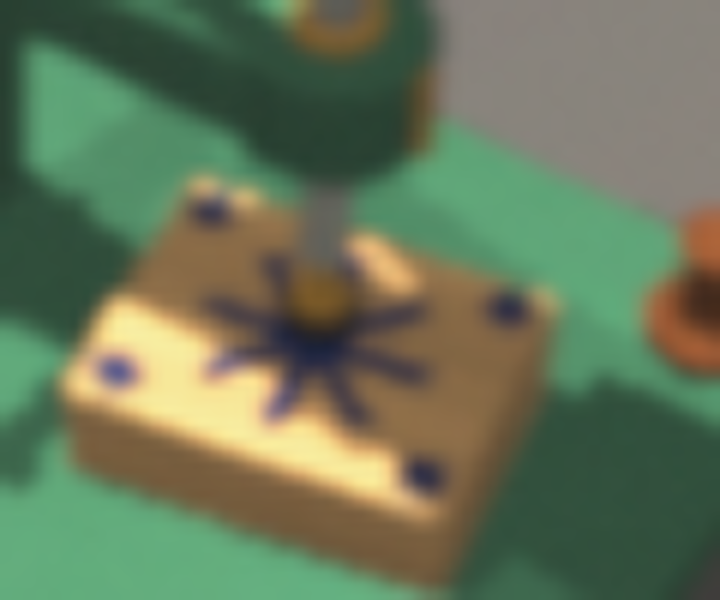

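The foot edge is now at about (322,338), so roughly 12 mm remain. I'll go 5 mm more, then probe in about 1.2 mm steps.

>>> move_arm([
  [0,0,0.04],
  [0,0,0.08],
  [0,0,0.12],
  [0,0,0.16],
  [0,0,0.16],
], turn=[0,0,0,0,0], jaw=[-1,-1,-1,-1,-1])

```text
time: 6.7
position: [0.4691, 0.0149, 0.2619]
tool_rot: [2.221, 2.221, -0.0]
ft_force: [-1.1, 0.7, 2.7]
grip_width: 0.002
```

>>> move_arm([
  [0,0,0.02],
  [0,0,0.04],
  [0,0,0.04],
  [0,0,0.04],
], turn=[0,0,0,0], jaw=[-1,-1,-1,-1])

```text
time: 7.1
position: [0.4691, 0.015, 0.2609]
tool_rot: [2.221, 2.221, -0.0]
ft_force: [-2.1, -0.1, 3.4]
grip_width: 0.007
```

>>> move_arm([
  [0,0,0.02],
  [0,0,0.04],
  [0,0,0.04],
  [0,0,0.04],
], turn=[0,0,0,0], jaw=[-1,-1,-1,-1])

```text
time: 7.5
position: [0.4691, 0.015, 0.2597]
tool_rot: [2.221, 2.221, -0.0]
ft_force: [-0.8, 0.2, 3.6]
grip_width: 0.009
```

>>> move_arm([
  [0,0,0.02],
  [0,0,0.04],
  [0,0,0.04],
  [0,0,0.04],
], turn=[0,0,0,0], jaw=[-1,-1,-1,-1])

```text
time: 7.9
position: [0.4691, 0.015, 0.259]
tool_rot: [2.221, 2.221, 0.0]
ft_force: [-2.5, -0.5, 5.8]
grip_width: 0.004
```

>>> move_arm([
  [0,0,0.02],
  [0,0,0.02],
  [0,0,0.02],
  [0,0,0.02],
], turn=[0,0,0,0], jaw=[-1,-1,-1,-1])

```text
time: 8.3
position: [0.4691, 0.015, 0.2588]
tool_rot: [2.221, 2.221, 0.001]
ft_force: [-3.4, 0.4, 7.5]
grip_width: 0.001
```

>>> move_arm([
  [0,0,0.03],
  [0,0,0.03],
  [0,0,0.03],
  [0,0,0.03],
], turn=[0,0,0,0], jaw=[-1,-1,-1,-1])

```text
time: 8.7
position: [0.4691, 0.015, 0.2584]
tool_rot: [2.221, 2.221, 0.001]
ft_force: [-4.5, -0.5, 9.0]
grip_width: 0.007
```

>>> move_arm([
  [0,0,0.04],
  [0,0,0.04],
  [0,0,0.04],
  [0,0,0.04],
], turn=[0,0,0,0], jaw=[-1,-1,-1,-1])

```text
time: 9.1
position: [0.4691, 0.015, 0.2578]
tool_rot: [2.221, 2.221, 0.001]
ft_force: [-5.9, -0.6, 12.9]
grip_width: 0.007
```

Contact is confirmed: the push reads 12.9 N, of which about 4 N is sliding force, so about 9 N is on the block. I'll lift off and go to the post.

>>> move_arm([
  [0,0,-0.2],
  [0,0,-0.6],
  [0,0,-1.2],
  [0,0,-1.9],
  [0.4,0.4,-1.9],
], turn=[0,0,0,0,0], jaw=[-1,-1,-1,-1,-1])

```text
time: 9.6
position: [0.4825, 0.0257, 0.3163]
tool_rot: [2.222, 2.215, 0.006]
ft_force: [-0.0, -1.1, -0.0]
grip_width: 0.004
```

>>> move_arm([
  [1,1,0],
  [2.27,2.17,0],
  [2.27,2.17,0],
  [2.27,2.17,0],
  [2.27,2.17,0],
], turn=[0,0,0,0,0], jaw=[-1,0.15,0.15,0.15,0.15])

```text
time: 10.1
position: [0.546, 0.0946, 0.3121]
tool_rot: [-2.222, -2.221, 0.002]
ft_force: [-0.1, -0.3, -0.1]
grip_width: 0.284
```

Run:
```python
from h import *
s=ctrl.get_state();print(s["position"],s["ft_force"],s["grip_width"]);ci=ctrl.camera_info("wrist")
im=ctrl.get_image("wrist");cv2.imwrite("pics/w2.png",im[...,::-1])
for p in ([.546,.095,.227],[.469,.0155,.257]): print(proj("wrist",p,ci))
hsv=cv2.cvtColor(im,cv2.COLOR_RGB2HSV)
m=((hsv[...,0]>=8)&(hsv[...,0]<22)&(hsv[...,1]>190)&(hsv[...,2]>150)).astype(np.uint8)
n,l,st,c=cv2.connectedComponentsWithStats(m)
for i in range(1,n):
    if st[i,4]>80: print(st[i],c[i].round(0),onz(ray("wrist",c[i],ci),.222).round(4))
```

```text
[0.54603956 0.09458495 0.31213794] [-0.12800983 -0.30949658 -0.07686257] 0.2841359164404749
[259.69772166 198.86236454]
[164.21483471 303.95516294]
[250 180  19  27 420] [259. 193.] [0.5454 0.0983 0.222 ]
```

View pics/w2.png

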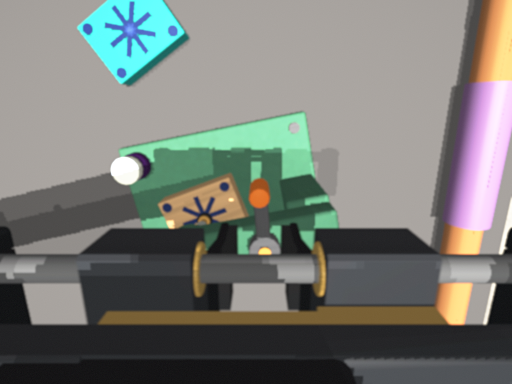

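The wrist view puts the post at (259,193), about (0.546, 0.097), centred between the jaws. Next I'll open the jaws and descend around it.

>>> move_arm([
  [0.05,0,0],
  [0.05,0,0],
  [0.05,0,0],
  [0.05,0,0.5],
  [0.05,0,1.5],
], turn=[0,0,0,0,0], jaw=[0.15,0.15,0.15,0.15,0.15])

```text
time: 10.65
position: [0.5475, 0.0967, 0.2691]
tool_rot: [2.22, 2.219, 0.007]
ft_force: [0.1, 0.1, 0.1]
grip_width: 0.566
```

>>> move_arm([
  [0,0,0.7],
  [0,0,1.4],
  [0,0,2.05],
  [0,0,2.05],
  [0,0,2.05],
], turn=[0,0,0,0,0], jaw=[0.15,0.15,0.15,0.15,0.15])

```text
time: 11.15
position: [0.5459, 0.0964, 0.206]
tool_rot: [-2.221, -2.221, 0.001]
ft_force: [1.3, 0.1, 0.3]
grip_width: 0.576
```

>>> move_arm([
  [0,0,0],
  [0,0,0],
  [0,0,0],
  [0,0,0],
], turn=[0,0,0,0], jaw=[-0.4,-0.4,-0.4,-0.4], grip_force=8)

```text
time: 11.55
position: [0.5465, 0.0966, 0.2069]
tool_rot: [2.221, 2.221, 0.001]
ft_force: [-0.2, -0.4, -0.0]
grip_width: 0.332
```

>>> move_arm([
  [0.006,0.152,0],
  [0.002,0.305,0],
  [-0.013,0.457,0],
  [-0.038,0.607,0],
  [-0.074,0.756,0],
], turn=[0.8,1.6,2.4,3.2,4.0], jaw=[-0.4,-0.4,-0.4,-0.4,-0.4])

```text
time: 12.05
position: [0.5676, 0.0947, 0.2065]
tool_rot: [-2.574, -1.798, 0.004]
ft_force: [-5.0, 0.4, 3.0]
grip_width: 0.297
```

>>> move_arm([
  [0.006,0.152,0],
  [0.002,0.305,0],
  [-0.013,0.457,0],
  [-0.038,0.607,0],
  [-0.074,0.756,0],
], turn=[0.8,1.6,2.4,3.2,4.0], jaw=[-0.4,-0.4,-0.4,-0.4,-0.4])

```text
time: 12.55
position: [0.5882, 0.0855, 0.2065]
tool_rot: [-2.847, -1.324, 0.003]
ft_force: [-3.6, 2.0, 3.1]
grip_width: 0.299
```

>>> move_arm([
  [0.006,0.152,0],
  [0.002,0.305,0],
  [-0.013,0.457,0],
  [-0.038,0.607,0],
  [-0.074,0.756,0],
], turn=[0.8,1.6,2.4,3.2,4.0], jaw=[-0.4,-0.4,-0.4,-0.4,-0.4])

```text
time: 13.05
position: [0.6044, 0.0702, 0.2066]
tool_rot: [-3.032, -0.811, 0.002]
ft_force: [-3.8, 3.3, 2.2]
grip_width: 0.304
```

>>> move_arm([
  [0.006,0.152,0],
  [0.002,0.305,0],
  [0.002,0.305,0],
  [0.002,0.305,0],
], turn=[0.8,1.6,1.6,1.6], jaw=[-0.4,-0.4,-0.4,-0.4])

```text
time: 13.45
position: [0.6102, 0.0613, 0.2066]
tool_rot: [-3.082, -0.603, -0.001]
ft_force: [0.2, 2.5, 0.6]
grip_width: 0.3
```

>>> move_arm([
  [0.004,0.08,0],
  [0.004,0.08,0],
  [0.004,0.08,0],
], turn=[0.4,0.4,0.4], jaw=[-0.4,-0.4,-0.4])

```text
time: 13.75
position: [0.6111, 0.0594, 0.2066]
tool_rot: [-3.092, -0.549, -0.001]
ft_force: [0.3, 4.9, 1.1]
grip_width: 0.299
```

>>> move_arm([
  [0.004,0.08,0],
  [0.004,0.08,0],
  [0.004,0.08,0],
], turn=[0.4,0.4,0.4], jaw=[-0.4,-0.4,-0.4])

```text
time: 14.05
position: [0.6124, 0.0566, 0.2066]
tool_rot: [-3.102, -0.494, -0.002]
ft_force: [0.5, 3.6, -0.1]
grip_width: 0.302
```

>>> move_arm([
  [0.004,0.08,0],
  [0.004,0.08,0],
  [0.004,0.08,0],
], turn=[0.4,0.4,0.4], jaw=[-0.4,-0.4,-0.4])

```text
time: 14.35
position: [0.6127, 0.0555, 0.2065]
tool_rot: [-3.109, -0.441, -0.001]
ft_force: [-0.3, 6.2, 1.1]
grip_width: 0.303
```

>>> move_arm([
  [0.004,0.08,0],
  [0.004,0.08,0],
  [0.004,0.08,0],
], turn=[0.4,0.4,0.4], jaw=[-0.4,-0.4,-0.4])

```text
time: 14.65
position: [0.6123, 0.0552, 0.2064]
tool_rot: [-3.113, -0.389, 0.003]
ft_force: [-2.5, 7.5, 2.3]
grip_width: 0.302
```

>>> move_arm([
  [0.004,0.08,0],
  [0.004,0.08,0],
  [0.004,0.08,0],
], turn=[0.4,0.4,0.4], jaw=[-0.4,-0.4,-0.4])

```text
time: 14.95
position: [0.612, 0.055, 0.2064]
tool_rot: [-3.116, -0.337, 0.006]
ft_force: [-5.0, 12.1, 2.9]
grip_width: 0.302
```

The end stop is felt: the force rises to 12 N with no further motion. I'll open the jaws, centre and lift.

>>> move_arm([
  [0,-0.1,0],
  [0,-0.2,0],
  [0,-0.25,0],
  [0,-0.25,0],
  [0,-0.25,0],
], turn=[0,0,0,0,0], jaw=[0.1,0.1,0.1,0.1,0.1])

```text
time: 15.45
position: [0.6128, 0.0553, 0.2063]
tool_rot: [3.124, 0.327, -0.0]
ft_force: [0.2, -0.7, 0.5]
grip_width: 0.54
```

>>> move_arm([
  [0,0,-0.5],
  [0,0,-1.2],
  [0,0,-2.2],
  [0,0,-3.2],
  [0,0,-4],
], turn=[0,0,0,0,0], jaw=[0.1,0.1,0.1,0.1,0.1])

```text
time: 15.95
position: [0.6132, 0.0561, 0.3298]
tool_rot: [3.124, 0.328, 0.005]
ft_force: [1.0, -0.9, 0.3]
grip_width: 0.553
```

>>> move_arm([
  [0,0.8,-0.3],
  [0,2,-0.3],
  [0,3.2,-0.3],
  [0,3.2,-0.3],
  [0,3.2,-0.3],
], turn=[0,0,0,0,0], jaw=[0.1,0.1,0.1,0.1,0.1])

```text
time: 16.45
position: [0.6328, -0.0389, 0.3363]
tool_rot: [3.125, 0.324, 0.001]
ft_force: [0.4, 1.0, -0.0]
grip_width: 0.551
```

Run:
```python
from h import *
s=ctrl.get_state();print(s["time"],s["position"],s["ft_force"])
a=ctrl.get_image("side");b=ctrl.get_image("scene")
A=cv2.resize(a[165:275,195:305,::-1],(400,400),interpolation=cv2.INTER_CUBIC);B=cv2.resize(b[145:255,230:340,::-1],(400,400),interpolation=cv2.INTER_CUBIC)
cv2.imwrite("pics/f.png",np.hstack([A,B]))
h=np.array([.551,.031,.21])
for d in(27.3,24):
    p=h+.065*np.array([np.cos(np.radians(d)),np.sin(np.radians(d)),0]);print(d,((proj("side",p)-[195,165])*3.636).round(),((proj("scene",p)-[230,145])*3.636).round()+[400,0])
print(((proj("side",[.469,.0155,.241])-[195,165])*3.636).round())
```

```text
16.45 [ 0.63280429 -0.03894103  0.33632121] [ 0.35281776  1.00674866 -0.00605053]
27.3 [ 87. 105.] [560. 206.]
24 [ 89. 102.] [556. 206.]
[245. 132.]
```

View pics/f.png

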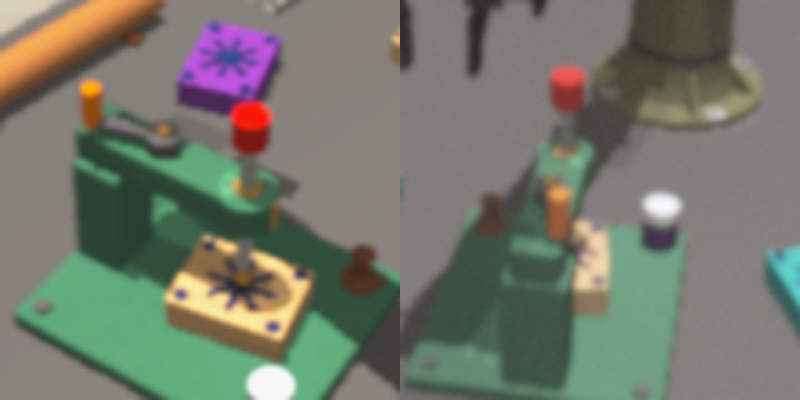

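The final picture shows the post at (91,104) side and (560,213) scene, within a few pixels of the computed locked position. The foot rests on the block, the block hasn't visibly moved, and the gripper is clear.

```bash
python3 -c "
from bench import ctrl
print(ctrl.close_job())"
```

```text
the job is handed in; nothing more can be done
None
```

The depth stop is set on the printing block, the clamp lever is swung to its locked end, and the job is handed in. The robot's clock read about 16.5 s, against the 72 s limit.

- **Stop:** I pushed the knob down with closed fingers until the foot met the block. The push peaked at a measured 12.9 N, and sliding the rod takes about 4 N of that. So about 9 N was on the block, below the 16 N that would mark it. I then lifted off.
- **Clamp:** I swung the post round between loosely opened jaws until the end stop stopped it, with the force rising to 12 N and no further motion. Then I opened the jaws and moved clear.
- **Last checks:** In the final side and scene pictures the post is within a few pixels of the computed locked position. The foot is on the block, the block has not visibly moved, and the force reading is near zero.
- **Limits of the checks:** I judged the foot's contact after locking from the picture only and did not measure it. I also did not recheck every bystander, but none was touched. No check failed or disagreed.

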